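# Pump the bench clamp shut on a glued pine box and keep it gripped

### The arm

A 6-joint arm with a two-finger parallel gripper is mounted at the origin on the work surface. World frame = base frame: x ahead of the robot, y to its left, z up, the work surface at z = 0. Lengths are in m, angles in rad, forces in N, time in s.
With the tool pointing down it reaches from about 0.275 to 0.85 m from the base axis. Payload 19 kg.
Tool frame: the origin (TCP) lies at the very end of the fingers, on their centre line; the grasp point (between the pads) lies ctrl.tcp_to_grasp behind it (ctrl.tcp_to_grasp is the distance from the TCP to the grasp point, in m); z points along the fingers, y is the line along which they close (so a half turn about z gives the same grasp; the last joint's range is limited). The gripper opens to 85 mm and grips with 20 to 120 N. Pads are 22 mm wide; open, the fingers measure 114 mm over their backs; the gripper's body (76 mm by 85 mm) begins 54 mm behind the grasp point. The pads swing forward as they close: fully open they stand 13 mm farther back than shut.
Start: joints at [0.994, 0.15, 1.437, -0, 1.554, -0.134], TCP at [0.246, 0.52, 0.21] pointing down, gripper open.
Joint ranges: [-2.8, 2.8], [-0.68, 2.1], [0.12, 2.68], [-1.39, 4.53], [0.16, 2.79], [-2.81, 2.81]. Speed limits (rad/s): [1.89, 1.89, 2.22, 3.01, 3.01, 3.01].

### API

Orientations are given as a unit quaternion [w, x, y, z].
In Python, from cell import ctrl gives the robot as it stands. Calls block until the motion is done:
- ctrl.movep(position, orientation): joint-space move of the TCP to a pose.
- ctrl.move_straight(position, rotation=None, vel=0.15): straight line of the TCP; rotation=None keeps the orientation; vel is the mean speed in m/s.
- ctrl.move_j(angles): joint-space move.
- ctrl.grip(opening, effort=None): finger opening in m; effort is the grip in N (None keeps the last); returns when the fingers have stopped.
- ctrl.dwell(seconds).
- ctrl.solve_ik(position, orientation): joint angles nearest the present ones, or None.
- ctrl.snapshot(name): name is "scene" or "top"; returns a dict with "image" (480x640x3 uint8, blue, green, red), "z_map" (480x640 float32, m along the optical axis (not along the pixel's ray), 0 where there is no reading), "mtx" (3x3 intrinsics, pixels), "rvec" (rotation vector, rad) and "tvec" (3), from world to camera coordinates, as OpenCV has them. Camera axes: x right, y down, z forward; pixel columns grow to the right and rows downward; lengths in m; the calibration is good to about 2 mm. A picture is of the moment at which its call begins.
A pose or a line that the arm cannot do raises ctrl.MotionError and nothing moves.
- ctrl.hand_in(): hands the job in; it is judged then, once.
Readings, each from a call of its own:
- ctrl.current_clock(): time.
- ctrl.current_joint_positions(): joint angles.
- ctrl.current_joint_velocities(): joint speeds.
- ctrl.current_joint_efforts(): joint torques, N m.
- ctrl.current_position(): TCP position.
- ctrl.current_eef_rot(): TCP orientation.
- ctrl.current_force(): force on the tool from outside, world axes, zero at the start.
- ctrl.current_ft_torque(): the same for the moment, N m.
- ctrl.current_grip_width(): finger opening in m.
- ctrl.current_grasp_force(): force on a finger pad.
Only numpy, scipy, OpenCV 4.12 (cv2) and the standard library are available. Lean on these libraries where they do the work, as an engineer would, in place of code of your own. Each camera call takes 0.05 s, during which the arm holds its last target. There are 200 camera calls.

### The job

The little pine box on the clamping board has just been glued up: pump the trigger of the bench clamp (squeeze it to the handle, let it spring back, squeeze again) until the jaw has pushed the box squarely against the wooden fence and grips it. Finish while still holding the trigger squeezed with a firm but gentle grip, so that the box stays under pressure, and never press so hard that its thin walls are crushed. Move the jaw by the trigger only, do not touch the box, and leave everything else on the bench where it is.

Things in the scene. Friction and masses are not known exactly. Their poses are not given: they have to be found in the camera images.
- clamp: Bench clamp on a fixed plywood board 430 x 200 x 18 mm. Origin: on the work surface below the handle's back face. Own z up, own x = the way the jaw advances (to the fence), own y across. Board: own x -135 to 295 mm. Middle: body with two black cheeks (x -52 to 28 mm, 42 mm wide, top z = 130 mm); above them only the fixed handle (in front, fence side) and the trigger (behind it).
- handle_back (a point): On the fixed upright black handle: middle of its back face (it looks to the trigger) at the height to grip, 180 mm above the work surface. Axes as the clamp. The handle reaches 18 mm ahead (own x 0 to 18 mm), is 26 mm wide, ends at 212 mm. It stands still, only the trigger moves; a gripper whose other finger is not on the handle may push the trigger with up to 8 N more than the set grip.
- trigger_blade: Steel trigger, an upright blade behind the handle, 10 mm thick, 26 wide across, 132 to 212 mm above the work surface. Origin: its middle at 180 mm. Same axes as the clamp. It slides straight forward to the handle: released at clamp x = -31 mm (outer back face -36), fully squeezed at -9 (outer face -14, gap to the handle 4). Blade's outer face to handle's outer face: 54 mm released, 32 mm squeezed.
- trigger (a joint): Travel of the trigger (m): 0 released, grows as it is squeezed forward to the handle, hard stop at 0.022. A return spring pushes it back with 3 to 4 N. A pawl takes the bar along one to one; let go, it springs back over the pins (pitch 13 mm) while the bar stays. A full stroke and full return brings 13 mm (the first up to 24); strokes under 0.018 may bring nothing. 2 to 6 strokes are needed.
- bar: Steel bar with cross pins and the jaw post at its front, slides along own x (axes as the clamp). Origin = the clamp's origin moved forward by the bar's travel (0 to 75 mm; starts 0 to 16). Moved by the trigger only. There is no lock: a brake of 4 N keeps the bar when the trigger is let go, but greater pressure is lost, so pressure lasts only while the trigger is kept squeezed.
- pad: Rubber-faced jaw pad 46 mm wide, 40 high, on a spring of 6 N/mm (10 mm travel) on the bar. Origin: centre of its front face, 48 mm above the work surface, 75 mm ahead of the bar's origin when free. With the box against the fence, pressure = push on the trigger minus about 7.5 N: 20 N gives 12.5. At the trigger's hard stop with too little pressure, pump again.
- pine_box: Loose open pine box, 70 mm along the clamp's x, 90 across, 60 high, walls 6 mm, 0.15 to 0.3 kg, standing on the board between pad and fence, a little skew and a few mm short of the fence. Origin: centre of its underside, 18 mm above the work surface; own z up, own x along the clamp's x when square. 6 to 25 N from the pad hold it well; above 30 N is too much, 36 N crushes it.
- fence: Fixed wooden fence on the board, 110 mm wide, 50 high. Origin: on the board's top, middle of the face that looks to the jaw; own x points away from the jaw. The pad meets the box held against it when its face is 70 mm from this face.
- sanding_block: Cork block 60 x 34 x 28 mm on the board beside the bar; leave alone.
- offcut: Wooden offcut 75 x 30 x 20 mm on the board on the other side of the bar; leave alone.
- glue_bottle: White glue bottle, 56 mm thick, 160 mm tall, beyond the board; leave alone.
- mallet: Wooden mallet lying on the bench, 340 mm long, head 110 x 70 x 60 mm; leave alone.
- screwdriver: Screwdriver lying on the bench; leave alone.
- block_plane: Small metal block plane, 160 x 50 x 50 mm, lying on the bench; leave alone.
- try_square: Try square with wooden stock and steel blade, 155 x 110 mm, lying on the bench; leave alone.
- dowel_cup: Empty steel cup, 70 mm wide, 80 mm tall, on the bench; leave alone.
Not all that is in view belongs to the job. Leave any pink or purple look-alike of the pine_box alone.

How it is judged:
By the outcome, as a careful person would: the job done as asked, in the order asked, and still so for the second after the job is handed in, while the arm keeps its last pose, push and grip.
It also fails if it takes over 51 s, if anything falls off the work surface, if the arm or the gripper's body presses on something with over 40 N, if the wrist force passes 120 N, or if a joint passes its speed limit or range.

## Working session

There is one attempt and no reset: what is moved stays moved. The work goes in short steps, each a Python script; the robot and the scene stay as the last script left them, time stands still between calls to the robot, and variables do not carry over. Pictures are saved under pics/ and viewed, at most 10 in all, crops included, and the job is handed in when it is done.

```bash
mkdir -p pics; ls; python3 - <<'E'
from cell import ctrl
import cv2,numpy as np
for n in("scene","top"):
    s=ctrl.snapshot(n); cv2.imwrite(f"pics/{n}0.png",s["image"]); np.savez(f"pics/{n}0.npz",**s)
    R=cv2.Rodrigues(s["rvec"])[0]; print(n,-R.T@np.ravel(s["tvec"]),R[2],s["mtx"][0,0])
print(ctrl.tcp_to_grasp,ctrl.current_clock(),ctrl.current_eef_rot(),ctrl.current_grip_width())
E
```

```text
pics
scene [1.26754494 0.24972337 0.99213507] [-0.62932959 -0.21955483 -0.74547967] 510.4832700961251
top [0.30876514 0.01245025 1.34772254] [ 0.18558389 -0.00873328 -0.98258961] 454.8796863449251
0.0187 0.1 [-1.75137307e-04  2.19599641e-01  9.75589930e-01 -5.06268933e-04] 0.08532747297230439
```

View pics/scene0.png

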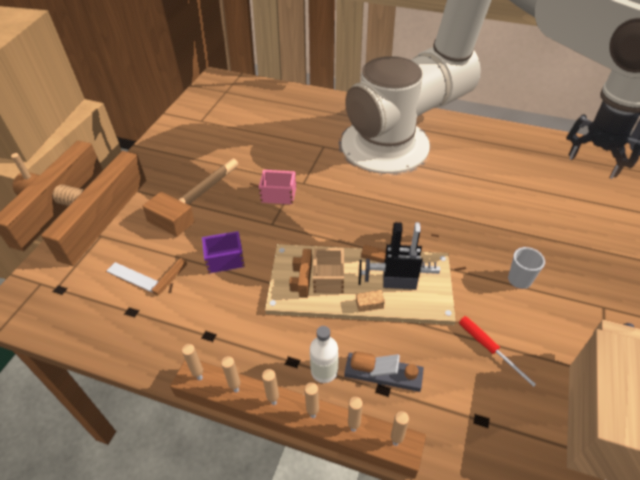

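View pics/top0.png

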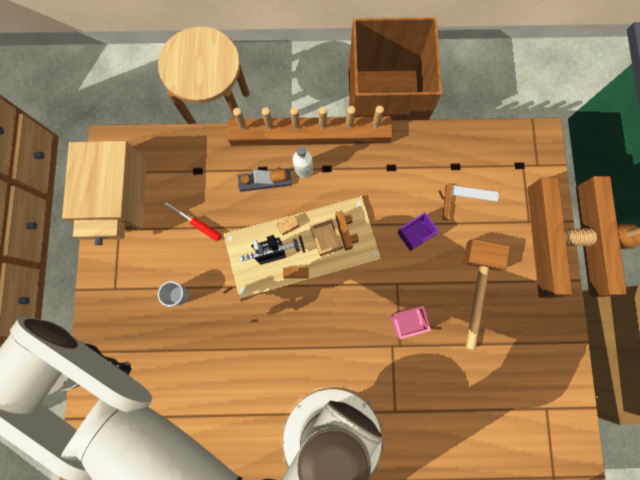

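The clamp is at about (265,248) in the top view, with the fence at (344,230). The natural-wood box at (325,236) is on the board, between the pad and the fence, so it is the pine_box. The look-alikes are purple (418,231) and pink (411,322), both off the board. In the scene view the black handle is at (396,240) and the steel trigger at (416,240). Next I measure the board, handle and blade, and take one crop.

```bash
cat > h.py <<'E'
import numpy as np,cv2
def cloud(s):
    z=s["z_map"].astype(float);K=s["mtx"];v,u=np.indices(z.shape)
    c=np.stack([(u-K[0,2])/K[0,0]*z,(v-K[1,2])/K[1,1]*z,z],-1)
    w=(c-np.ravel(s["tvec"]))@cv2.Rodrigues(s["rvec"])[0]
    w[z==0]=np.nan; return w
E
python3 - <<'E'
from h import *
C={n:np.load(f"pics/{n}0.npz") for n in("scene","top")}
W={n:cloud(C[n]) for n in C}
w=W["top"]; print("table z",np.nanmedian(w[300:310,250:350,2]), "board",w[270,330],w[255,345])
m=(abs(w[...,2]-.018)<.007); m[:190]=0;m[305:]=0;m[:,:215]=0;m[:,385:]=0
m=cv2.morphologyEx(m.astype(np.uint8),cv2.MORPH_OPEN,np.ones((3,3)))
n,l,st,_=cv2.connectedComponentsWithStats(m);k=1+st[1:,4].argmax()
P=w[l==k][:,:2].astype(np.float32)
r=cv2.minAreaRect(P);print("rect",r)
b=cv2.boxPoints(r);e=b[1]-b[0];f=b[2]-b[1];e=e if np.hypot(*e)>np.hypot(*f) else f
x=e/np.hypot(*e);x=x if x[1]<0 else -x;y=np.array([-x[1],x[0]]);o=np.array(r[0])-.08*x
print("origin",o,"x",x,"yaw",np.arctan2(x[1],x[0]))
for n,w in W.items():
    q=np.stack([(w[...,:2]-o)@x,(w[...,:2]-o)@y,w[...,2]],-1)
    for nm,lo,hi in(("above135",.14,.23),("top",.206,.22),("boxrim",.07,.085)):
        s=(q[...,2]>lo)&(q[...,2]<hi)&(abs(q[...,1])<.06)&(q[...,0]>-.1)&(q[...,0]<.25)
        if nm=="boxrim": s&=q[...,0]>.08
        a=q[s]; I=C[n]["image"][s].mean(1) 
        print(n,nm,len(a)); 
        if nm!="boxrim" : print(np.c_[np.round(a*1000),I.round()][::max(1,len(a)//28)].astype(int).tolist())
        elif len(a): print(a.min(0),a.max(0))
im=C["scene"]["image"][200:330,250:470];cv2.imwrite("pics/crop.png",cv2.resize(im,None,fx=3.5,fy=3.5,interpolation=2))
E
```

```text
table z 0.0008056075499909621 board [ 0.47006919 -0.00540701  0.01467827] [ 0.51359929 -0.05070774  0.01663627]
rect ((0.5443789958953857, 0.07823549211025238), (0.20104894042015076, 0.43065908551216125), 14.619657516479492)
origin [0.52418689 0.1556453 ] x [ 0.25240135 -0.96762264] yaw -1.3156352
scene above135 509
[[16, -13, 207, 105], [6, -8, 211, 52], [0, -3, 214, 61], [-31, -1, 215, 203], [-36, 0, 212, 220], [-38, 2, 212, 212], [17, -7, 193, 79], [16, 8, 206, 45], [14, 11, 206, 32], [12, 15, 207, 28], [10, 13, 202, 24], [7, 14, 200, 20], [7, 11, 194, 19], [6, 11, 191, 20], [4, 15, 192, 19], [4, 12, 185, 20], [4, 15, 186, 19], [1, 13, 181, 25], [-29, 0, 165, 112], [-31, 14, 178, 113], [-31, 14, 175, 112], [-32, 11, 168, 112], [-34, 12, 166, 97], [-37, 13, 164, 66], [16, 15, 156, 54], [7, 14, 151, 20], [0, 13, 148, 34], [-29, 7, 140, 101], [6, 16, 141, 19]]
scene top 155
[[16, -13, 207, 105], [6, -8, 213, 80], [-32, -10, 214, 157], [13, -3, 215, 51], [2, -6, 213, 57], [-34, -8, 213, 193], [12, -4, 211, 36], [2, -1, 215, 44], [-33, -4, 214, 212], [12, 1, 213, 34], [2, 1, 215, 41], 
[... 1049 characters left out ...]
], [-31, -14, 164, 78]]
top top 119
[[16, 14, 209, 152], [16, 11, 212, 71], [8, 9, 216, 81], [18, 8, 211, 45], [10, 7, 213, 35], [19, 4, 211, 69], [9, 5, 211, 29], [19, 2, 209, 29], [9, 2, 213, 30], [18, -1, 213, 19], [-26, 9, 214, 175], [8, 0, 211, 28], [18, -3, 211, 20], [-29, 7, 212, 219], [7, -2, 209, 30], [17, -6, 214, 21], [-28, 4, 213, 196], [9, -6, 212, 31], [-36, 4, 211, 208], [-26, 1, 213, 128], [8, -9, 211, 32], [18, -11, 212, 19], [-26, -3, 217, 145], [10, -11, 208, 28], [-34, -2, 212, 227], [2, -12, 209, 28], [-33, -5, 211, 228], [-36, -7, 213, 209], [-26, -9, 208, 127], [-26, -13, 214, 128]]
top boxrim 345
[ 0.08120729 -0.04705734  0.07000376] [0.22104398 0.05968969 0.08351819]
```

View pics/crop.png

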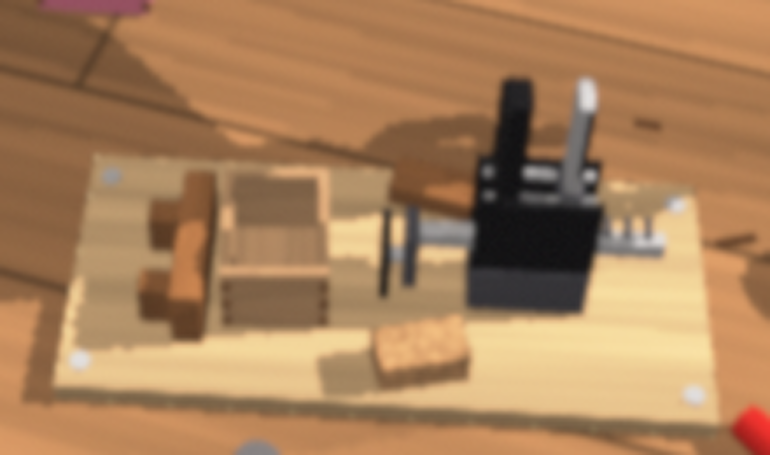

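The geometry agrees with the given sizes: board 431 x 201 mm, handle 0 to 18 mm, blade -36 to -26 mm, tops at about 212 mm. The crop shows the natural pine box between the pad and the fence at (275,245), so it is the right one. I'll straddle the handle and blade from above, centred on the squeezed pair (clamp x = +2 mm).

```bash
cat >> h.py <<'E'
from scipy.spatial.transform import Rotation as Rn
O=np.array([.5242,.1556]);X=np.array([.2524,-.9676]);X/=np.hypot(*X);Y=np.array([-X[1],X[0]])
ty=np.r_[-X,0];tz=np.array([0,0,-1.]);tx=np.cross(ty,tz)
Q=Rn.from_matrix(np.c_[tx,ty,tz]).as_quat()[[3,0,1,2]]
def P(x,y,z): return np.r_[O+x*X+y*Y,z]
def rep(c):
    f=np.array(c.current_force());print("t%.2f w%.4f gf%.1f Fx%.1f Fy%.1f Fz%.1f"%(c.current_clock(),c.current_grip_width(),c.current_grasp_force(),f[:2]@X,f[:2]@Y,f[2]),"tcp x %.4f"%((np.array(c.current_position())[:2]-O)@X),flush=True)
E
python3 - <<'E'
from h import *
from cell import ctrl
print(ctrl.solve_ik(P(.0025,0,.30),Q),ctrl.solve_ik(P(.0025,0,.161),Q))
p=np.array(ctrl.current_position());p[2]=.30
ctrl.move_straight(p,vel=.2);ctrl.movep(P(.0025,0,.30),Q);rep(ctrl)
ctrl.move_straight(P(.0025,0,.225),vel=.15)
s=ctrl.snapshot("scene");cv2.imwrite("pics/pre.png",cv2.resize(s["image"][150:330,270:510],None,fx=3,fy=3));rep(ctrl)
E
```

```text
[ 1.43040835e-01  7.71915264e-02  1.33927890e+00 -4.44089210e-16
  1.72512223e+00 -1.68292105e+00] [ 1.43040835e-01  1.13276691e-01  1.57844590e+00 -4.44089210e-16
  1.44987006e+00 -1.68292105e+00]
t2.38 w0.0855 gf0.0 Fx0.1 Fy0.8 Fz0.1 tcp x 0.0018
t3.08 w0.0851 gf0.0 Fx0.1 Fy0.2 Fz-0.4 tcp x 0.0024
```

View pics/pre.png

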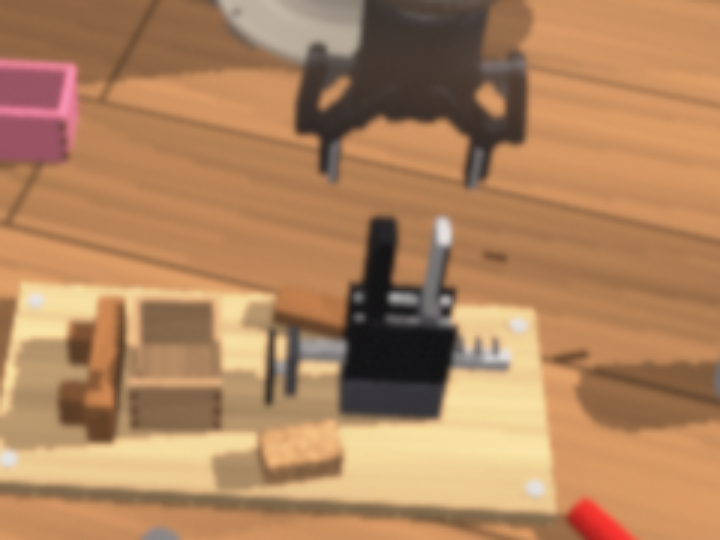

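The open fingers, tips at (330,180) and (475,185), straddle the handle (382,220) and blade (442,225). I'll check that numerically with depth, then descend and make the first stroke.

```bash
python3 - <<'E'
from h import *
from cell import ctrl
for n in("scene","top"):
    w=cloud(ctrl.snapshot(n));q=np.stack([(w[...,:2]-O)@X,(w[...,:2]-O)@Y,w[...,2]],-1)
    a=q[(q[...,2]>.222)&(q[...,2]<.262)&(abs(q[...,0])<.1)&(abs(q[...,1])<.06)]
    for s in(a[a[:,0]<0],a[a[:,0]>0]):
        if len(s): print(n,len(s),s.min(0).round(3),s.max(0).round(3))
for z in(.20,.161):
    ctrl.move_straight(P(.0025,0,z),vel=.1);rep(ctrl)
    if abs(ctrl.current_force()[2])>8: raise SystemExit("contact")
ctrl.grip(0.0,20);rep(ctrl);ctrl.dwell(.2);rep(ctrl)
s=ctrl.snapshot("scene");cv2.imwrite("pics/s1.png",cv2.resize(s["image"][150:330,270:510],None,fx=3,fy=3))
E
```

```text
t3.58 w0.0856 gf0.0 Fx0.3 Fy0.7 Fz1.0 tcp x 0.0025
t4.12 w0.0852 gf0.0 Fx-0.2 Fy-0.3 Fz0.2 tcp x 0.0025
t4.67 w0.0313 gf24.6 Fx-14.0 Fy-1.0 Fz9.0 tcp x 0.0010
t4.88 w0.0314 gf24.6 Fx-14.6 Fy-0.5 Fz9.6 tcp x 0.0010
```

View pics/s1.png

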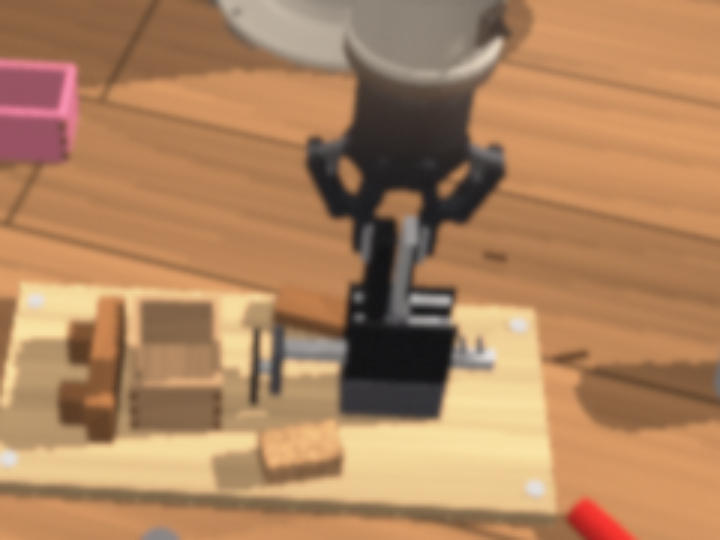

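The trigger is fully squeezed (width 31.4 mm), and the bar and pad have advanced: pad at (256,365), box at about (137-220). The sideways load of -14 N means my centre is about 1.5 mm too far forward, so I'll correct that, then pump with gentle stepped closing.

```bash
cat >> h.py <<'E'
def squeeze(c):
    for w in np.arange(.068,.031,-.004): c.grip(float(w),20)
    c.grip(.02,20);c.dwell(.15);rep(c)
def pic(c,n):
    s=c.snapshot("scene");cv2.imwrite(f"pics/{n}.png",cv2.resize(s["image"][190:320,270:470],None,fx=4,fy=4))
def pads(c):
    w=cloud(c.snapshot("scene"));q=np.stack([(w[...,:2]-O)@X,(w[...,:2]-O)@Y,w[...,2]],-1)
    f=lambda lo,hi,x0,x1,ym:q[(q[...,2]>lo)&(q[...,2]<hi)&(q[...,0]>x0)&(q[...,0]<x1)&(abs(q[...,1])<ym)]
    a=f(.055,.067,.07,.19,.018);h=np.histogram(a[:,0],bins=np.arange(.07,.19,.004))
    b=f(.073,.083,.10,.20,.05)
    print("pad-level x hist",dict(zip((h[1][:-1]*1000).round().astype(int).tolist(),h[0].tolist())))
    print("rim x range by y",[(round(y,3),np.percentile(b[abs(b[:,1]-y)<.01][:,0],[3,97]).round(4)) for y in(-.035,.0,.035)])
E
python3 - <<'E'
from h import *
from cell import ctrl
ctrl.grip(.085,20);rep(ctrl)
ctrl.move_straight(P(.001,0,.161),vel=.05);rep(ctrl)
squeeze(ctrl);pads(ctrl)
if ctrl.current_grip_width()<.0325:
    ctrl.grip(.085,20);ctrl.dwell(.2);rep(ctrl);squeeze(ctrl);pads(ctrl)
pic(ctrl,"s3")
E
```

```text
t5.50 w0.0850 gf0.0 Fx1.6 Fy0.0 Fz0.0 tcp x 0.0026
t5.75 w0.0849 gf0.0 Fx-0.7 Fy0.1 Fz0.2 tcp x 0.0009
t8.39 w0.0314 gf20.5 Fx-2.5 Fy-0.1 Fz7.2 tcp x 0.0009
pad-level x hist {70: 2, 74: 1, 78: 1, 82: 5, 86: 5, 90: 7, 94: 3, 98: 3, 102: 3, 106: 2, 110: 0, 114: 0, 118: 0, 122: 0, 126: 0, 130: 0, 134: 0, 138: 0, 142: 0, 146: 0, 150: 0, 154: 0, 158: 0, 162: 0, 166: 0, 170: 0, 174: 0, 178: 0, 182: 2}
rim x range by y [(-0.035, array([0.1211, 0.1888])), (0.0, array([0.1189, 0.1884])), (0.035, array([0.1174, 0.1853]))]
t9.21 w0.0851 gf0.0 Fx-0.4 Fy-0.4 Fz0.5 tcp x 0.0010
t11.85 w0.0315 gf20.5 Fx-2.7 Fy-0.6 Fz8.5 tcp x 0.0009
pad-level x hist {70: 0, 74: 2, 78: 1, 82: 1, 86: 0, 90: 0, 94: 2, 98: 4, 102: 4, 106: 1, 110: 3, 114: 2, 118: 0, 122: 0, 126: 0, 130: 0, 134: 0, 138: 0, 142: 0, 146: 0, 150: 0, 154: 0, 158: 0, 162: 0, 166: 0, 170: 0, 174: 0, 178: 0, 182: 2}
rim x range by y [(-0.035, array([0.1234, 0.1915])), (0.0, array([0.1009, 0.1913])), (0.035, array([0.1217, 0.1897]))]
```

View pics/s3.png

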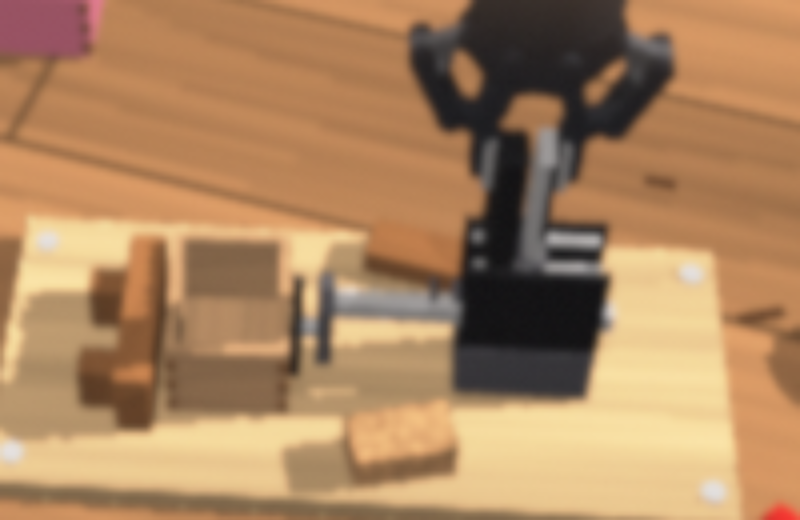

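The pad (295,325) now touches the box and has begun to push it, and a small gap remains to the fence (about (165,300)). One more stroke.

```bash
python3 - <<'E'
from h import *
from cell import ctrl
ctrl.grip(.085,20);ctrl.dwell(.2);squeeze(ctrl);ctrl.dwell(.3);rep(ctrl);pads(ctrl);pic(ctrl,"s4")
E
```

```text
t15.38 w0.0342 gf18.6 Fx-15.3 Fy-2.0 Fz12.7 tcp x -0.0005
t15.68 w0.0339 gf18.6 Fx-14.8 Fy-1.6 Fz12.9 tcp x -0.0005
pad-level x hist {70: 1, 74: 2, 78: 2, 82: 1, 86: 0, 90: 0, 94: 0, 98: 0, 102: 0, 106: 6, 110: 7, 114: 1, 118: 2, 122: 5, 126: 1, 130: 0, 134: 0, 138: 0, 142: 0, 146: 0, 150: 0, 154: 0, 158: 0, 162: 0, 166: 0, 170: 0, 174: 0, 178: 0, 182: 0}
rim x range by y [(-0.035, array([0.1282, 0.1958])), (0.0, array([0.1007, 0.1957])), (0.035, array([0.1288, 0.1962]))]
```

View pics/s4.png

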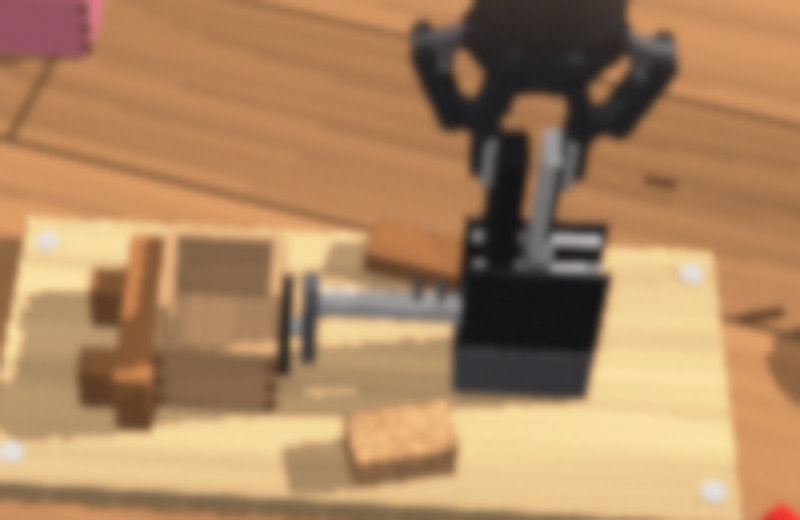

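The box now lies flush and square on the fence (rim x 195.7-196.2 mm across its whole width, 157,320), with the trigger stopped 2.5 mm short of its hard stop. The load still sits mostly on one finger, so I'll ease the centre back to share it with the handle and make the pressure well-defined.

```bash
python3 - <<'E'
from h import *
from cell import ctrl
z=ctrl.current_position()[2]
for x in(.0003,-.0004):
    ctrl.move_straight(P(x,0,.161),vel=.01);ctrl.dwell(.3);rep(ctrl)
ctrl.dwell(.5);rep(ctrl);pads(ctrl)
E
```

```text
t16.33 w0.0338 gf21.3 Fx-8.5 Fy-1.9 Fz13.5 tcp x -0.0005
t16.88 w0.0339 gf23.9 Fx-2.9 Fy-2.7 Fz12.5 tcp x -0.0005
t17.38 w0.0347 gf23.9 Fx-2.7 Fy-1.6 Fz12.6 tcp x -0.0005
pad-level x hist {70: 1, 74: 1, 78: 1, 82: 0, 86: 0, 90: 0, 94: 1, 98: 1, 102: 0, 106: 6, 110: 7, 114: 0, 118: 6, 122: 4, 126: 0, 130: 0, 134: 0, 138: 0, 142: 0, 146: 0, 150: 0, 154: 0, 158: 0, 162: 0, 166: 0, 170: 0, 174: 0, 178: 0, 182: 0}
rim x range by y [(-0.035, array([0.1283, 0.1957])), (0.0, array([0.1007, 0.1959])), (0.035, array([0.1282, 0.196 ]))]
```

Both fingers now share the load: about 24 N on the finger pad and almost no net side force, which puts the pressure at roughly 12 to 17 N. The box has not moved and is still square on the fence.

```bash
python3 -c "
from cell import ctrl
print(ctrl.hand_in())"
```

```text
the job is handed in; nothing more can be done
None
```

I pumped the trigger four strokes and handed the job in with it still squeezed: the box sits square against the fence under an estimated 12–17 N (worked out from the grip force, not measured directly), at about 17 s on the robot's clock.

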